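Transfer the sample freezer to the standby feed through centre off

TASK

The mains is about to be shut down, so put the sample freezer on the standby feed: on the grey changeover switch with the RED knob, move the lever from the blue side to its upright centre-off position and pause there for about two seconds so that the compressor can stop, then throw it fully over to the green side and let go. Leave the lever with the yellow knob as it is, and leave the orange tube rack where it stands.

Things in the scene. Friction and masses are not known exactly. Their poses are not given: they have to be found in the camera images.
- freezer_lever (a joint): Angle (rad) of the red-knobbed lever on a fixed grey box (100 x 150 mm, 55 mm high). 0 = upright, centre off; -0.65 = stop on the blue-marked side; +0.65 = stop on the green-marked side. Starts near the blue stop. No click or spring: friction holds it wherever it is left; about 2 N at the knob moves it. The pivot lies 60 mm above the bench, over the middle of the box.
- freezer_knob (a point): Centre of the RED ball knob, 28 mm across, on a 10 mm thick lever, 75 mm from the pivot. Frame turns with the lever: z from pivot to knob, x the level hinge axis, y in the plane of swing, to the green side. Knob centre 135 mm above the bench when upright, 120 mm at the stops, 45 mm to each side. Nothing but the lever above 66 mm: the knob is free all round.
- spare_knob (a point): Centre of the YELLOW ball knob of a second, otherwise identical switch, whose lever may stand at any angle; not to be moved. Same frame and sizes as the red one. The boxes stand at least 200 mm apart, centre to centre, either one on the left.
- tube_rack: Orange tube rack, 85 x 190 mm, 61 mm high with its capped tubes, loose on the bench beyond the switches; origin at the centre of its underside, z up, y along its length; not to be moved.
Mind the look-alikes: they are no part of the job. Leave any black or pink look-alike of the part that bears freezer_lever alone.

How it is judged (in metres and radians):
On the way, in this order (a step that is already met when the one before it is completed fails the run):
1. the red-knobbed lever stands at centre off, within 0.2 rad of upright, for at least 1 s without a break (value of joint freezer_lever between -0.2 and 0.2 rad), for 1 s.
2. the red-knobbed lever is over on the green side, past 0.45 rad (value of joint freezer_lever above 0.45 rad), for 0.2 s.
At the end, for the whole second after the job is handed in: The red-knobbed lever rests on the green side past 0.45 rad (the stop is at 0.65); the yellow knob is within 15 mm and the tube rack within 30 mm of where they started (value of joint freezer_lever above 0.45 rad and velocity of joint freezer_lever between -0.05 and 0.05 rad/s and distance of spare_knob from where it was at the start of the episode below 0.015 m and distance of tube_rack from where it was at the start of the episode below 0.03 m); the robot touches nothing.
It fails at once if the yellow-knobbed lever is moved by more than 15 mm (distance of spare_knob from where it was at the start of the episode above 0.015 m).
It fails at once if the tube rack is moved by more than 30 mm (distance of tube_rack from where it was at the start of the episode above 0.03 m).
It also fails if it takes over 38 s, if anything falls off the work surface, if the arm or the gripper's body presses on something with over 40 N, if the wrist force passes 120 N, or if a joint passes its speed limit or range.

ROBOT

A 6-joint arm with a two-finger parallel gripper is mounted at the origin on the work surface. World frame = base frame: x ahead of the robot, y to its left, z up, the work surface at z = 0. Lengths are in mm, angles in degrees, forces in N, time in s.
With the tool pointing down it reaches from about 300 to 850 mm from the base axis. Payload 4.2 kg.
Tool frame: the origin (TCP) lies at the very end of the fingers, on their centre line; the grasp point (between the pads) lies 19 mm behind it; z points along the fingers, y is the direction in which the jaws open and shut (so a half turn about z gives the same grasp; the last joint's range is limited). The gripper opens to 91 mm and grips with 3 to 60 N. Pads are 32 mm wide; open, the fingers measure 118 mm over their backs; the gripper's body (76 mm by 178 mm) begins 60 mm behind the grasp point.
Start: joints at [69.041, 18.312, 89.639, -0, 72.044, -1.146], TCP at [194.899, 540.978, 213.976] pointing down, gripper open.
Joint ranges: [-177.97, 177.97], [-48.28, 115.42], [12.27, 149.76], [-77.06, 257.06], [2.81, 150.46], [-146.56, 146.56]. Speed limits (degrees/s): [147.25, 147.25, 180, 180, 180, 180].

INTERFACE

Orientations are given as [roll, pitch, yaw] about the fixed x, y, z axes, in that order (R = Rz(yaw) Ry(pitch) Rx(roll)).
In Python, from workcell import * gives the robot as it stands. The module is installed in compiled form; this text tells all that it offers.
- The arm moves only by the tool servo_tool, never from a script. Its argument "plan" is a list that holds one entry, the list of rows, each a list of 7 numbers: the shift along the tool's x, y, z in mm, then the turn, a rotation vector about the tool's x, y, z in rad, then the opening, from 0 (shut) to 1 (fully open). A call has 1 to 20 rows; each row is the pose to reach, as a shift and turn from the pose commanded when the call began, along the tool's axes at that moment; what a row does not reach only later rows make up. A row lasts 1/10 s, in which the tool goes at most 50 mm and 8.59 degrees, less where a joint would pass 70% of its speed; a pose out of reach is approached as far as the arm can. A call with a gripper value outside its range is refused whole. The fingers move at their own pace and stop on an object; "squeeze" is the grip in N (left out, the last holds). Time passes only in rows, so rows that repeat a pose let the fingers close. It gives the time, the measured TCP pose, the force and the opening at its end, in the units of the state.
- state(): the state, without advancing time (a new reading comes with each control period).
- grab_frame(name): name is "scene" or "top" or "wrist"; returns a dict with "color" (420x560x3 uint8, red, green, blue), "range_z" (420x560 float32, mm along the optical axis (not along the pixel's ray), 0 where there is no reading), "fx", "fy", "cx", "cy" (pixels), "rvec" (rotation vector, rad) and "tvec" (3), from world to camera coordinates, as OpenCV has them; the wrist camera has in their place "tool_from_camera" (4x4, takes a point from camera to tool coordinates, whose origin is the TCP and whose axes are the flange's). Camera axes: x right, y down, z forward; pixel columns grow to the right and rows downward; lengths in mm; the calibration is good to about 2 mm. A picture is of the moment at which its call begins: read the wrist's pose just before it.
- job_done(): hands the job in, once; it reports no verdict.
The state is a dict: "time_s": time; "qpos": joint angles; "qvel": joint speeds; "effort": joint torques, N m; "ee_pos": TCP position; "ee_rot": TCP orientation; "force": force on the tool from outside, world axes, zero at the start; "torque": the same for the moment, N m; "gripper_width": finger opening in mm.
Only numpy, scipy, OpenCV 4.12 (cv2) and the standard library are available. Lean on these libraries where they do the work, as an engineer would, in place of code of your own. Each camera call takes 0.05 s, during which the arm holds its last target.

## Working session

There is one attempt and no reset: what is moved stays moved. The work goes in short steps, Python scripts to look and compute and a tool call to move; the robot and the scene stay as the last step left them, time stands still between calls to the robot, and variables do not carry over. Pictures are saved under pics/ and viewed, and the job is handed in when it is done.

Besides the shell and the picture viewer there is one more tool, called in YAML: its name, and indented under it one key for each argument. servo_tool: Moves the arm, as the interface text tells. Its arguments: {"type":"object","properties":{"plan":{"type":"array"},"squeeze":{"type":"number"}},"required":["plan"]}

```bash
mkdir -p pics
python3 - <<'E'
from workcell import *
import cv2,numpy as np
print(state())
for n in ("scene","top"):
    f=grab_frame(n); cv2.imwrite(f"pics/{n}0.png",f["color"][:,:,::-1]); np.savez(f"{n}0.npz",**f)
    print(n,f["fx"],f["cx"],f["cy"],f["rvec"],f["tvec"])
E
```

```text
{'time_s': 0.0, 'qpos': array([ 6.90419887e+01,  1.83528584e+01,  8.97074592e+01, -4.51779094e-04,
        7.20448478e+01, -1.14703560e+00]), 'qvel': array([ 0.09667348,  0.11418292, -0.02798713, -0.00825601,  0.1300782 ,
       -0.01801489]), 'effort': array([-3.78450732e-04, -4.12457836e+01, -2.31974655e+01,  7.26756337e-02,
        4.57065669e-02, -1.41254291e-04]), 'ee_pos': array([194.70420271, 540.47921981, 213.10095875]), 'ee_rot': array([-1.79894847e+02, -1.67578882e-03,  1.60189162e+02]), 'force': array([-0.10536435, -0.45958461,  0.11821494]), 'torque': array([-0.01302767, -0.01665449, -0.00646079]), 'gripper_width': 91.2653906749239}
scene 431.2435877062551 273.5815484085398 212.68911184868946 [ 1.71448669  2.04914871 -0.68099904] [  46.21845083 -440.66384551 1325.37236691]
top 387.69491370366177 275.5732419667323 207.66714343473734 [ 2.10410312 -2.1257912   0.17227127] [ 88.61799349 601.4273895  774.60642736]
```

View pics/scene0.png

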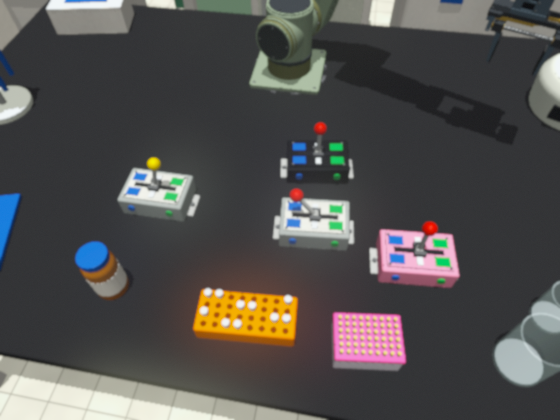

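View pics/top0.png

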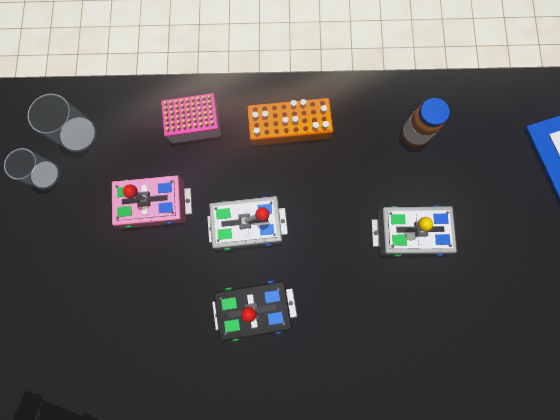

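The grey switch has its red knob at about (262,214) in top and (296,195) in scene, on the blue side. Its box centre is near (246,222) in top. The black and pink look-alikes are at (252,310) and (147,201), and the yellow switch is at (420,230). I'll measure these next.

```bash
cat > h.py <<'E'
import cv2,numpy as np
def load(n):
    return dict(np.load(n))
def ray(f,u,v):
    R=cv2.Rodrigues(f["rvec"])[0]; o=-R.T@f["tvec"]
    d=R.T@np.array([(u-f["cx"])/f["fx"],(v-f["cy"])/f["fy"],1.]); return o,d
def plane(f,u,v,z):
    o,d=ray(f,u,v); return o+d*(z-o[2])/d[2]
def tri(a,b):
    (o1,d1),(o2,d2)=a,b
    A=np.stack([d1,-d2],1); s=np.linalg.lstsq(A,o2-o1,rcond=None)[0]
    p,q=o1+s[0]*d1,o2+s[1]*d2; return (p+q)/2,np.linalg.norm(p-q)
def blobs(f,kind,amin=25):
    h=cv2.cvtColor(np.ascontiguousarray(f["color"]),cv2.COLOR_RGB2HSV); H,S,V=h[...,0],h[...,1],h[...,2]
    m={'red':((H<6)|(H>174))&(S>180)&(V>90),'yel':(H>22)&(H<32)&(S>180)&(V>120),'grn':(H>50)&(H<80)&(S>120)&(V>80),'blu':(H>100)&(H<120)&(S>120)&(V>80),'ora':(H>9)&(H<20)&(S>200)&(V>120)}[kind]
    n,l,st,c=cv2.connectedComponentsWithStats(m.astype(np.uint8))
    return [(c[i],st[i,4],st[i,:4]) for i in range(1,n) if st[i,4]>=amin]
E
python3 - <<'E'
from h import *
T=load("top0.npz");S=load("scene0.npz")
for k in('red','yel','grn','blu','ora'):
    for n,f in(('top',T),('scene',S)):
        for c,a,b in blobs(f,k): print(k,n,c.round(1),a,b, plane(f,*c,{'red':120,'yel':130,'grn':56,'blu':56,'ora':55}[k]).round(0))
E
```

```text
red top [129.  190.5] 122 [123 185  13  12] [629. 376. 120.]
red top [262.1 213.6] 111 [256 208  13  12] [579. 108. 120.]
red top [248.1 314.1] 161 [241 307  15  15] [387. 135. 120.]
red scene [319.9 127.7] 109 [314 122  12  12] [371. 133. 120.]
red scene [296. 194.] 99 [291 189  11  11] [574. 108. 120.]
red scene [429.5 227.7] 165 [422 221  16  14] [612. 374. 120.]
yel top [425.5 223.8] 144 [419 218  14  13] [ 554. -207.  130.]
yel scene [153.2 162.9] 135 [147 157  13  13] [ 549. -207.  130.]
grn top [119.5 192. ] 54 [117 188   7   9] [641. 423.  56.]
grn top [123.9 211.1] 116 [118 207  13  10] [599. 410.  56.]
grn top [222.7 213.3] 123 [216 209  14  10] [591. 196.  56.]
grn top [397.7 218.9] 123 [391 215  14   9] [ 575. -176.   56.]
grn top [224.3 233.7] 125 [218 229  14  10] [547. 192.  56.]
grn top [399.4 239.6] 137 [393 235  14  10] [ 531. -177.   56.]
grn top [228.6 303.5] 164 [221 297  16  14] [403. 181.  56.]
grn top [231.6 325.2] 170 [224 319  16  13] [360. 174.  56.]
grn scene [335.8 146.6] 132 [329 142  15  10] [361. 175.  56.]
grn scene [336.7 159.8] 128 [330 155  15  10]
[... 2256 characters left out ...]
790. -260.   55.]
ora scene [246.7 333.3] 887 [193 290 105  56] [856.  63.  55.]
ora scene [252.9 293.5] 61 [225 291  58   6] [777.  57.  55.]
ora scene [230.8 296.6] 26 [228 294   6   6] [791.  17.  55.]
ora scene [264.8 299.7] 26 [262 297   6   6] [786.  82.  55.]
ora scene [276.3 300.8] 25 [274 298   6   6] [784. 104.  55.]
ora scene [263.6 309. ] 25 [261 307   6   5] [804.  84.  55.]
ora scene [216.1 314.4] 26 [214 312   6   6] [830.  -1.  55.]
ora scene [250.8 317.6] 26 [248 315   6   6] [825.  64.  55.]
ora scene [202.7 322.9] 26 [200 321   6   5] [851. -21.  55.]
ora scene [214.4 324. ] 25 [212 322   6   5] [849.   0.  55.]
ora scene [273.  329.4] 25 [271 327   5   6] [840. 108.  55.]
```

```bash
cat >> h.py <<'E'
from scipy.spatial.transform import Rotation as Ro
# z=56 pad centres averaged over both views
C=None
def shift(st,target,yaw):
    R=Ro.from_euler('xyz',st["ee_rot"],degrees=True)
    G=Ro.from_euler('xyz',[180,0,yaw],degrees=True)
    return R.inv().apply(np.array(target)-st["ee_pos"]).round(1),(R.inv()*G).as_rotvec().round(3)
E
python3 - <<'E'
from h import *
from workcell import *
T=load("top0.npz");S=load("scene0.npz")
def both(a,b): 
    p=plane(T,*a,56) if a else None; q=plane(S,*b,56)
    return q if p is None else (p+q)/2
g1=both((224.3,233.7),(335.6,208.5)); g2=both((222.7,213.3),(335.3,225.2))
b1=both((266.4,229.2),(294.4,206.0)); b2=both(None,(293.4,222.6))
g=((g1+g2)-(b1+b2))[:2]; print("pads",g1,g2,b1,b2,"span",np.linalg.norm(g)/2)
g/=np.linalg.norm(g); c=(g1+g2+b1+b2)[:2]/4
print("centre",c,"g",g,np.degrees(np.arctan2(g[1],g[0])))
for n,a,b in(("red",(262.1,213.6),(296,194)),("yel",(425.5,223.8),(153.2,162.9))):
    k,e=tri(ray(T,*a),ray(S,*b)); print(n,k,"gap",e)
    if n=="red": s=(k[:2]-c)@g; print("along g",s,"across",(k[:2]-c)@[g[1],-g[0]],"angle",np.arcsin(np.clip(s/75,-1,1)), "r",np.hypot(s,k[2]-60))
yaw=np.degrees(np.arctan2(g[1],g[0]))+90
t=[*(c-83*g),200]; print("target",t,yaw,shift(state(),t,yaw))
E
```

```text
pads [548.10616913 192.56047051  56.        ] [592.17587079 196.50790672  56.        ] [556.65918647 102.96395955  56.        ] [601.34441257 108.32083242  56.        ] span 89.3323245579685
centre [574.57140974 150.0882923 ] g [-0.09918895  0.99506862] 95.69246859443102
red [577.93621079 108.05017823 125.09085189] gap 1.0978693879039794
along g -42.164559099765505 across -0.8215085110167166 angle -0.5970365071183988 r 77.55429738820598
yel [ 552.85993687 -204.72055619  134.63046066] gap 0.3954432810517826
target [np.float64(582.8040926705861), np.float64(67.49759711113316), 200] 185.69246859443103 (array([-525.4, -313.5,   13.7]), array([-0.002, -0.   , -0.445]))
```

Measurements agree: the knob is 77.6 mm from the pivot (75 expected), at about −0.60 rad, and the hinge is 0.8 mm off across. Next I'll go high to the blue side with the gripper shut.

servo_tool:
  plan:
    - [[-35,-21,0,0,0,-0.03,0],[-75,-45,0,0,0,-0.06,0],[-115,-69,0,0,0,-0.1,0],[-155,-93,0,0,0,-0.13,0],[-195,-116,0,0,0,-0.165,0],[-235,-140,0,0,0,-0.2,0],[-275,-164,0,0,0,-0.23,0],[-315,-188,0,0,0,-0.265,0],[-355,-212,0,0,0,-0.3,0],[-395,-236,0,0,0,-0.33,0],[-435,-260,0,0,0,-0.37,0],[-475,-284,5,0,0,-0.4,0],[-505,-302,10,0,0,-0.43,0],[-525,-313,14,0,0,-0.445,0],[-525,-313,14,0,0,-0.445,0],[-525,-313,14,0,0,-0.445,0]]

```text
time_s: 1.7
ee_pos: [582.2, 68.5, 199.3]
ee_rot: [180.0, -0.1, -174.4]
force: [-0.7, -0.2, -0.3]
gripper_width: 0.3
```

Run:
```python
from workcell import *
from h import *
f=grab_frame("scene"); cv2.imwrite("pics/scene1.png",cv2.resize(f["color"][60:300,150:470,::-1],None,fx=2,fy=2))
```

```text
(no output)
```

View pics/scene1.png

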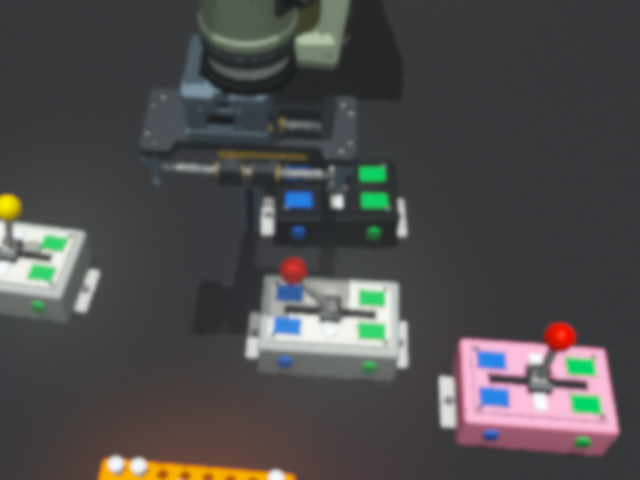

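The shut fingers hang left of the red knob (crop about (248,215), knob (293,270)), with the path down clear. I'll lower them and push about 54 mm to upright.

servo_tool:
  plan:
    - [[0,0,25,0,0,0,0],[0,0,50,0,0,0,0],[0,0,75,0,0,0,0],[0,0,89,0,0,0,0],[0,6,89,0,0,0,0],[0,12,89,0,0,0,0],[0,18,89,0,0,0,0],[0,24,89,0,0,0,0],[0,30,89,0,0,0,0],[0,36,89,0,0,0,0],[0,42,89,0,0,0,0],[0,47,89,0,0,0,0],[0,51,89,0,0,0,0],[0,54,89,0,0,0,0],[0,54,89,0,0,0,0],[0,54,89,0,0,0,0]]

```text
time_s: 3.35
ee_pos: [576.8, 122.9, 110.3]
ee_rot: [179.9, -0.1, -174.3]
force: [-0.5, 0.8, -0.4]
gripper_width: -0.1
```

```bash
cat >> h.py <<'E'
def look(tag):
    from workcell import grab_frame,state
    c=np.array([574.6,150.1]);g=np.array([-.0992,.9951])
    T=grab_frame("top");S=grab_frame("scene")
    cv2.imwrite(f"pics/s{tag}.png",cv2.resize(S["color"][60:300,150:470,::-1],None,fx=2,fy=2))
    st=state(); print(st["time_s"],st["ee_pos"],"tcp s",(st["ee_pos"][:2]-c)@g,st["force"])
    for n,f in(("top",T),("scene",S)):
        for k,a,b in blobs(f,"red",8):
            p=plane(f,*k,130)
            if np.linalg.norm(p[:2]-c)<80:
                s=(p[:2]-c)@g; print(n,k.round(1),a,"s",s.round(1),"ang",np.arcsin(np.clip(s/75,-1,1)).round(2))
E
python3 -c "
from h import *
look('2')"
```

```text
3.45 [576.84553257 122.63494916 110.33396247] tcp s -27.55322892346738 [ 0.0637914   1.10058547 -1.03967498]
scene [315.9 192.1] 70 s -1.5 ang -0.02
```

View pics/s2.png

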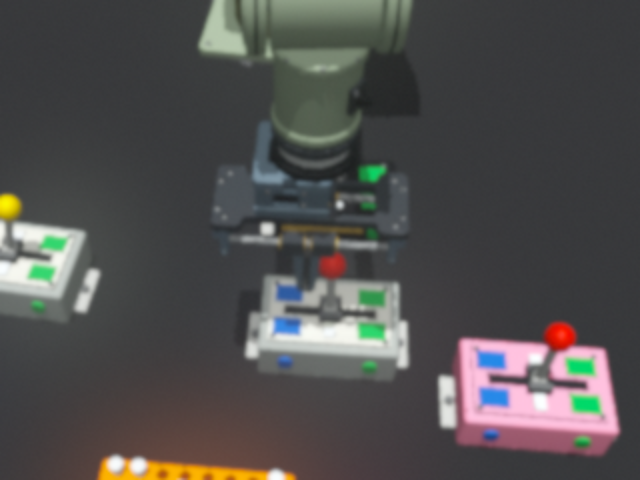

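The lever now stands upright, with the knob at (316,192) in the scene view, about −0.02 rad. The fingers sit just to its left. I'll hold for 2 s.

servo_tool:
  plan:
    - [[0,0,0,0,0,0,0],[0,0,0,0,0,0,0],[0,0,0,0,0,0,0],[0,0,0,0,0,0,0],[0,0,0,0,0,0,0],[0,0,0,0,0,0,0],[0,0,0,0,0,0,0],[0,0,0,0,0,0,0],[0,0,0,0,0,0,0],[0,0,0,0,0,0,0],[0,0,0,0,0,0,0],[0,0,0,0,0,0,0],[0,0,0,0,0,0,0],[0,0,0,0,0,0,0],[0,0,0,0,0,0,0],[0,0,0,0,0,0,0],[0,0,0,0,0,0,0],[0,0,0,0,0,0,0],[0,0,0,0,0,0,0],[0,0,0,0,0,0,0]]

```text
time_s: 5.45
ee_pos: [577.4, 122.3, 110.9]
ee_rot: [180.0, 0.0, -174.3]
force: [-0.6, 0.7, -1.0]
gripper_width: 0.7
```

```bash
python3 -c "
from h import *
look('3')"
```

```text
5.55 [577.39924199 122.31395661 110.94453795] tcp s -27.927576581308802 [ 1.51579691  0.58068666 -1.28334073]
scene [316.  191.8] 72 s -1.4 ang -0.02
```

servo_tool:
  plan:
    - [[0,6,1,0,0,0,0],[0,12,3,0,0,0,0],[0,18,5,0,0,0,0],[0,24,6,0,0,0,0],[0,30,6,0,0,0,0],[0,35,6,0,0,0,0],[0,39,6,0,0,0,0],[0,42,6,0,0,0,0],[0,43,6,0,0,0,0],[0,43,6,0,0,0,0],[0,43,6,0,0,0,0],[0,43,6,0,0,0,0]]

```text
time_s: 6.75
ee_pos: [573.2, 165.3, 105.2]
ee_rot: [180.0, 0.0, -174.3]
force: [-0.4, -0.4, -1.6]
gripper_width: -0.2
```

```bash
python3 -c "
from h import *
look('4')"
```

```text
6.85 [573.21630037 165.26599073 105.20019298] tcp s 15.22894037864343 [-0.61208614 -1.3772596   0.08782995]
scene [336.8 196.2] 72 s 40.6 ang 0.57
```

View pics/s4.png

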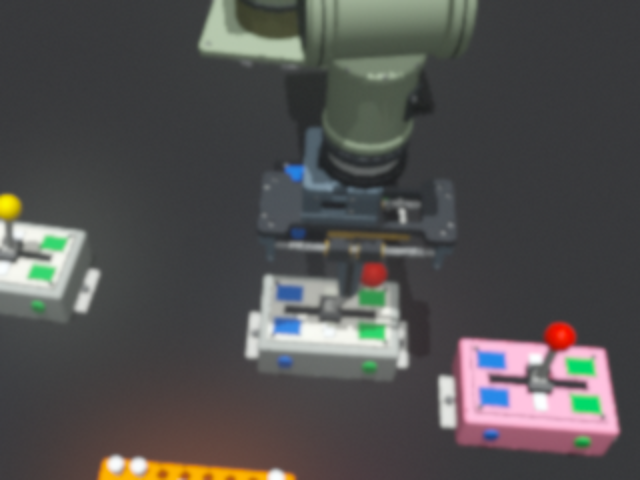

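The lever is on the green side at about 0.57 rad, with the knob at (337,196) in the scene view. I'll nudge it 3 mm further toward the stop, then back off and lift.

servo_tool:
  plan:
    - [[0,1,0,0,0,0,0],[0,2,0,0,0,0,0],[0,3,0,0,0,0,0],[0,3,0,0,0,0,0],[0,3,0,0,0,0,0],[0,0,0,0,0,0,0],[0,-10,0,0,0,0,0],[0,-25,0,0,0,0,0],[0,-45,0,0,0,0,0],[0,-65,-10,0,0,0,0],[0,-80,-40,0,0,0,0],[0,-95,-75,0,0,0,0],[0,-110,-110,0,0,0,0],[0,-120,-120,0,0,0,0],[0,-120,-120,0,0,0,0],[0,-120,-120,0,0,0,0],[0,-120,-120,0,0,0,0]]

```text
time_s: 8.55
ee_pos: [583.9, 46.0, 222.9]
ee_rot: [180.0, -0.2, -174.3]
force: [1.0, 0.6, -1.0]
gripper_width: 0.5
```

```bash
python3 -c "
from h import *
look('5')
from workcell import grab_frame
a,b=grab_frame('top'),grab_frame('scene')
T0,S0=load('top0.npz'),load('scene0.npz')
for k in('yel','ora','red'):
  for f in (T0,a,S0,b): print(k,[(c.round(1).tolist(),int(n)) for c,n,_ in blobs(f,k,60)])
"
```

```text
8.65 [584.2134477   46.16958762 223.24028589] tcp s -104.37480737164105 [ 0.50030645 -0.32825061  0.40908046]
top [219.9 218.2] 124 s 39.9 ang 0.56
scene [337.2 196.4] 107 s 41.4 ang 0.58
yel [([425.5, 223.8], 144)]
yel [([425.5, 223.8], 145)]
yel [([153.2, 162.9], 135)]
yel [([153.2, 162.9], 132)]
ora [([301.6, 126.4], 865)]
ora []
ora [([95.4, 274.0], 71), ([246.7, 333.3], 887), ([252.9, 293.5], 61)]
ora [([95.2, 274.1], 63), ([247.2, 333.6], 858)]
red [([129.0, 190.5], 122), ([262.1, 213.6], 111), ([248.1, 314.1], 161)]
red [([129.0, 190.5], 122), ([219.9, 218.2], 124)]
red [([319.9, 127.7], 109), ([296.0, 194.0], 99), ([429.5, 227.7], 165)]
red [([320.0, 127.7], 107), ([337.2, 196.4], 107), ([429.5, 227.7], 163)]
```

View pics/s5.png

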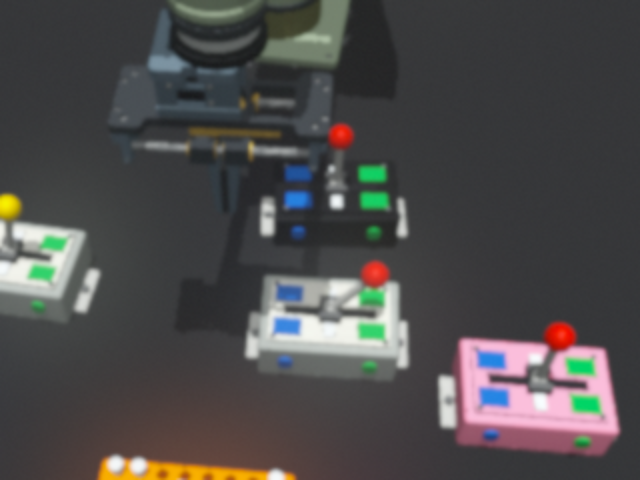

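The lever lies over on the green side at (337,196) in scene, and the arm is clear. The yellow knob pixels are unchanged and so is the rack in scene. I'll triangulate the knob and check the rack in the top view, where its mask came up empty.

```bash
python3 -c "
from h import *
from workcell import grab_frame,state
a,b=grab_frame('top'),grab_frame('scene')
c=np.array([574.6,150.1]);g=np.array([-.0992,.9951])
p,e=tri(ray(a,219.9,218.2),ray(b,337.2,196.4)); s=(p[:2]-c)@g
print(p,e,s,np.arctan2(s,p[2]-60), np.arcsin(s/75))
cv2.imwrite('pics/top6.png',a['color'][:,:,::-1]); print(state()['force'])
"
```

```text
[569.83619797 191.06481454 124.77062392] 1.3446751849200922 41.2366561122787 0.5669378308668023 0.5821512187656952
[ 0.54808289  0.17115482 -0.63505019]
```

View pics/top6.png

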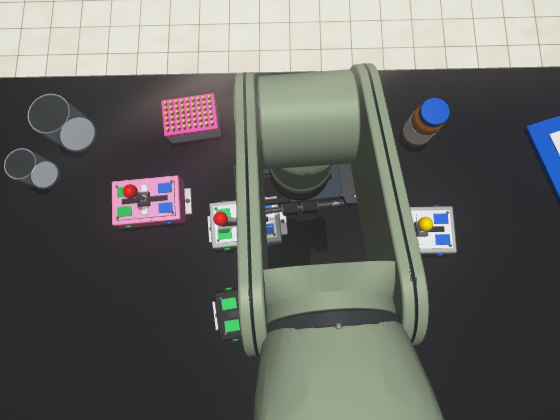

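In the top view the arm hides the rack, but it hasn't been near it, and the scene view shows the rack unmoved. The knob at about 0.57–0.58 rad is well past 0.45, and the tool is clear. Handing in.

```bash
python3 -c "
from workcell import *
print(job_done()); s=state(); print(s['time_s'],s['force'])"
```

```text
the job is handed in; nothing more can be done
None
the job is handed in; nothing more can be done
```

The freezer switch is now on the green side and the job is handed in. With the gripper shut, I pushed the red-knobbed lever from blue (about −0.60 rad) to upright and held it there for just over 2 s, measuring −0.02 rad before and after. I then pushed it over to green, backed off and lifted clear. Motion finished at about 8.6 s, and no force reading exceeded about 2 N.

**Last checks:**
- **Red lever:** it rests at 0.57–0.58 rad by triangulation, past the required 0.45. That is slightly short of the 0.65 stop. My last 3 mm push moved the knob less than 1 mm, so it is probably on or near the stop, but I can't confirm that.
- **Yellow knob:** its position is unchanged in both camera views.
- **Tube rack:** the scene view shows it within 1 pixel of where it started. I couldn't check it from the top camera at the end because the arm hid it.
- **Look-alikes:** the pink switch's knob is unchanged in both views. The black one's is unchanged in the scene view and hidden by the arm in the top view.

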